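# Stopper the open pipes of a header before painting

### The job

Close the pipe header for painting: two of its four leaning pipes are still open, so take the two spare stoppers of the right size from the bench and seat one in each open pipe, fully home with the collar on the rim, and let go. Do not disturb the stoppers that are already in, and leave the bigger stopper and the other things on the bench where they are.

Things in the scene. Friction and masses are not known exactly. Their poses are not given: they have to be found in the camera images.
- stopper_1: tapered plug: black rubber body 50 mm long, diameter 29 mm at the small end, 39 mm at the big end; then rubber collar, diameter 58 mm, 7 mm thick; then aluminium grip, diameter 26 mm, 36 mm long (93 mm in all, about 130 g). Origin: centre of the small end; z axis towards the grip; collar's underside at z = 50 mm, grip from 57 to 93 mm. Stands free on the bench on its small end, or sits in a pipe.
- stopper_2: tapered plug: black rubber body 50 mm long, diameter 29 mm at the small end, 39 mm at the big end; then rubber collar, diameter 58 mm, 7 mm thick; then aluminium grip, diameter 26 mm, 36 mm long (93 mm in all, about 130 g). Origin: centre of the small end; z axis towards the grip; collar's underside at z = 50 mm, grip from 57 to 93 mm. Stands free on the bench on its small end, or sits in a pipe.
- stopper_3: tapered plug: black rubber body 50 mm long, diameter 29 mm at the small end, 39 mm at the big end; then rubber collar, diameter 58 mm, 7 mm thick; then aluminium grip, diameter 26 mm, 36 mm long (93 mm in all, about 130 g). Origin: centre of the small end; z axis towards the grip; collar's underside at z = 50 mm, grip from 57 to 93 mm. Stands free on the bench on its small end, or sits in a pipe.
- stopper_4: tapered plug: black rubber body 50 mm long, diameter 29 mm at the small end, 39 mm at the big end; then rubber collar, diameter 58 mm, 7 mm thick; then aluminium grip, diameter 26 mm, 36 mm long (93 mm in all, about 130 g). Origin: centre of the small end; z axis towards the grip; collar's underside at z = 50 mm, grip from 57 to 93 mm. Stands free on the bench on its small end, or sits in a pipe.
- mouth_1 (a point): centre of the rim of one of four short steel pipes (bore 44 mm, outside 54 mm, 65 mm deep) in a row 104 mm apart on the pipe header, leaning 30 degrees from vertical towards the robot's side; z axis points out along the bore, y along the row. A seated stopper's collar rests on the rim: its origin is then at z = -50 mm here, the z axes parallel.
- mouth_2 (a point): centre of the rim of one of four short steel pipes (bore 44 mm, outside 54 mm, 65 mm deep) in a row 104 mm apart on the pipe header, leaning 30 degrees from vertical towards the robot's side; z axis points out along the bore, y along the row. A seated stopper's collar rests on the rim: its origin is then at z = -50 mm here, the z axes parallel.
- mouth_3 (a point): centre of the rim of one of four short steel pipes (bore 44 mm, outside 54 mm, 65 mm deep) in a row 104 mm apart on the pipe header, leaning 30 degrees from vertical towards the robot's side; z axis points out along the bore, y along the row. A seated stopper's collar rests on the rim: its origin is then at z = -50 mm here, the z axes parallel.
- mouth_4 (a point): centre of the rim of one of four short steel pipes (bore 44 mm, outside 54 mm, 65 mm deep) in a row 104 mm apart on the pipe header, leaning 30 degrees from vertical towards the robot's side; z axis points out along the bore, y along the row. A seated stopper's collar rests on the rim: its origin is then at z = -50 mm here, the z axes parallel.
- header: the pipe header, a grey-primed steel box section 430 mm long and 70 mm square, fixed on the bench on two red saddle feet and turned 30 degrees so that its pipes lean; origin on the bench under the section's middle, y axis along its length; the rims of the pipes stand about 0.14 m above the bench
- big_stopper: a stopper of the same make but too big for these pipes: rubber body 42 mm to 57 mm in diameter, collar 84 mm, same 26 mm grip and the same heights; origin at the centre of the small end, standing on the bench
- offcut: bystander: square steel tube offcut, 24 mm square, 70 mm long, lying along its x axis; origin at the centre of its underside
- tea_glass: bystander: small empty tea glass, 56 mm in diameter, 85 mm high; origin at the centre of its foot
- wrench: bystander: steel wrench 180 mm long lying along its x axis
- hammer: bystander: hammer 280 mm long lying along its x axis
There are look-alikes about, which are no part of the job. What is shaped like the stopper_1 but green or purple is not meant. What is shaped like the stopper_4 but purple or red is not meant.

How it is judged:
By the outcome, as a careful person would: the job done as asked, in the order asked, and still so for the second after the job is handed in, with the robot touching nothing.
It also fails if it takes over 64 s, if anything falls off the work surface, if the arm or the gripper's body presses on something with over 40 N, if the wrist force passes 120 N, or if a joint passes its speed limit or range.

### The arm

A 6-joint arm with a two-finger parallel gripper is mounted at the origin on the work surface. World frame = base frame: x ahead of the robot, y to its left, z up, the work surface at z = 0. Lengths are in m, angles in rad, forces in N, time in s.
With the tool pointing down it reaches from about 0.425 to 0.925 m from the base axis. Payload 12.5 kg.
Tool frame: the origin (TCP) lies at the very end of the fingers, on their centre line; the grasp point (between the pads) lies bot.pinch_z behind it (bot.pinch_z is the distance from the TCP to the grasp point, in m); y points along the fingers, z is the direction in which the jaws open and shut, and the axes are right-handed (so a half turn about y gives the same grasp; the last joint's range is limited). The gripper opens to 85 mm and grips with 20 to 120 N. Pads are 22 mm wide; open, the fingers measure 114 mm over their backs; the gripper's body (76 mm by 85 mm) begins 54 mm behind the grasp point. The pads swing forward as they close: fully open they stand 13 mm farther back than shut.
Start: joints at [-0.106, 0.491, 1.559, -0, 1.092, -0.106], TCP at [0.625, 0, 0.209] pointing down, gripper open.
Joint ranges: [-3.1, 3.1], [-0.84, 2.19], [0.05, 2.79], [-1.13, 4.28], [0.06, 2.93], [-2.69, 2.69]. Speed limits (rad/s): [2.22, 2.22, 2.79, 3.14, 3.14, 3.14].

### API

Orientations are given as a unit quaternion [x, y, z, w].
In Python, from bench import status, snapshot, ticket, bot gives the robot as it stands.
- The arm moves only by the shell command python3 -m handwheel 'ROWS' [FORCE]. ROWS is JSON, a list of rows, each a list of 7 numbers: the closure, from -1 (fully open) to 1 (shut), so that 0 is half open, then the shift along the world's x, y, z scaled (see below), then the turn, a rotation vector about the world's x, y, z scaled (see below). In form: [[gripper, x, y, z, wx, wy, wz], ...]. A call has 1 to 5 rows; each row is the pose to reach, as a shift and turn from the pose measured when the call began; what a row does not reach only later rows make up. The controller multiplies each number of a shift by 0.5 m and each number of a turn by 30 degrees. A row lasts 1/12 s, in which the tool goes at most 41.7 mm and 7.16 degrees, less where a joint would pass 70% of its speed; a pose out of reach is approached as far as the arm can. A call with a number of a shift or a turn outside -1 to 1 is refused whole. A call with a gripper value outside its range is refused whole. The fingers move at their own pace and stop on an object; FORCE is the grip in N (left out, the last holds). Time passes only in rows, so rows that repeat a pose let the fingers close. It gives the time, the measured TCP pose, the force and the opening at its end, in the units of the state.
- status.read_state(): the state, without advancing time (a new reading comes with each control period).
- snapshot(name): name is "scene" or "side" or "wrist"; returns a dict with "img" (400x640x3 uint8, red, green, blue), "vertical_fov" (degrees; the focal length in pixels is half the picture's height over the tangent of half this angle, whatever the lens; pixels are square), "cx", "cy" (the principal point, pixels), "camera_from_world" (4x4, takes a point from world to camera coordinates). Camera axes: x right, y down, z forward; pixel columns grow to the right and rows downward; lengths in m; the calibration is good to about 2 mm. The wrist camera is an equidistant fisheye: a pixel r from the principal point sees the ray r / f radians off the axis. A picture is of the moment at which its call begins. There is no depth.
- ticket.sign_off(): hands the job in, once; it reports no verdict.
The state is a dict: "time_s": time; "qpos": joint angles; "qvel": joint speeds; "effort": joint torques, N m; "ee_pos": TCP position; "ee_rot": TCP orientation; "force": force on the tool from outside, world axes, zero at the start; "ft_torque": the same for the moment, N m; "width": finger opening in m.
Only numpy, scipy, OpenCV 4.12 (cv2) and the standard library are available. Lean on these libraries where they do the work, as an engineer would, in place of code of your own. Each camera call takes 0.05 s, during which the arm holds its last target. There are 200 camera calls.

## Working session

There is one attempt and no reset: what is moved stays moved. The work goes in short steps, Python scripts to look and compute and a shell command to move; the robot and the scene stay as the last step left them, time stands still between calls to the robot, and variables do not carry over. Pictures are saved under pics/ and viewed, about 8 in all and at most 12, crops included, and the job is handed in when it is done.

```bash
mkdir -p pics; ls; python3 - <<'E'
from bench import status, snapshot, bot
import cv2, numpy as np
print(status.read_state(), bot.pinch_z, [a for a in dir(bot) if a[0]!='_'])
for n in ("scene","side","wrist"):
    s=snapshot(n); cv2.imwrite(f"pics/{n}0.png",s["img"][:,:,::-1]); print(n,s["vertical_fov"],s["cx"],s["cy"],np.round(s["camera_from_world"],3).tolist())
E
```

```text
pics
{'time_s': 0.0, 'qpos': array([-1.05577031e-01,  4.91568516e-01,  1.55948496e+00, -1.74545625e-06,
        1.09168740e+00, -1.05595764e-01]), 'qvel': array([ 2.09749398e-05,  3.19489611e-04,  2.61527726e-04,  1.06854686e-03,
        1.15458958e-03, -2.28775296e-03]), 'effort': array([-2.53899279e-04, -6.18447447e+01, -2.61596632e+01, -1.41405640e-04,
        4.01603000e-03, -9.44706159e-06]), 'ee_pos': array([6.24735836e-01, 6.46409297e-05, 2.08809959e-01]), 'ee_rot': array([-0.50026043,  0.5003104 , -0.49967967,  0.49974917]), 'force': array([ 0.41309561, -0.68514899,  0.846416  ]), 'ft_torque': array([-0.01604334, -0.0055272 , -0.06262321]), 'width': 0.08571025826126678} 0.0187 ['Unreachable', 'pinch_z']
scene 56.90605089164071 315.1969524643458 195.94452686383187 [[-0.886, 0.464, 0.022, 0.533], [0.298, 0.604, -0.739, -0.032], [-0.356, -0.648, -0.673, 1.263], [0.0, 0.0, 0.0, 1.0]]
side 46.91969972506603 322.40114825736174 199.90997802678504 [[0.925, -0.379, -0.02, -0.537], [-0.262, -0.599, -0.757, 0.204], [0.275, 0.705, -0.653, 1.162], [0.0, 0.0, 0.0, 1.0]]
wrist 65.70646984690485 320.38160031894665 198.72213071680918 [[1.0, -0.001, -0.0, -0.625], [-0.001, -0.957, 0.29, -0.037], [-0.0, -0.29, -0.957, 0.378], [0.0, 0.0, 0.0, 1.0]]
```

View pics/scene0.png

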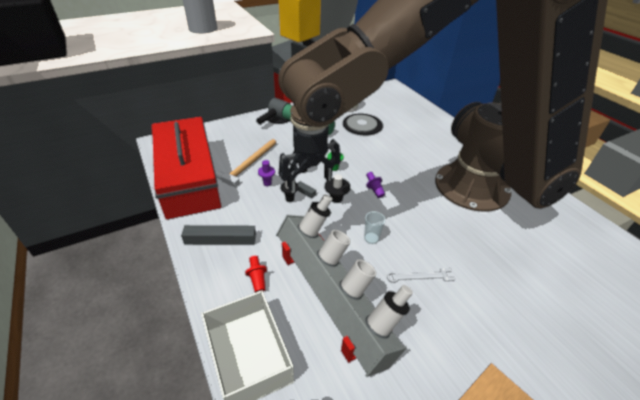

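View pics/side0.png

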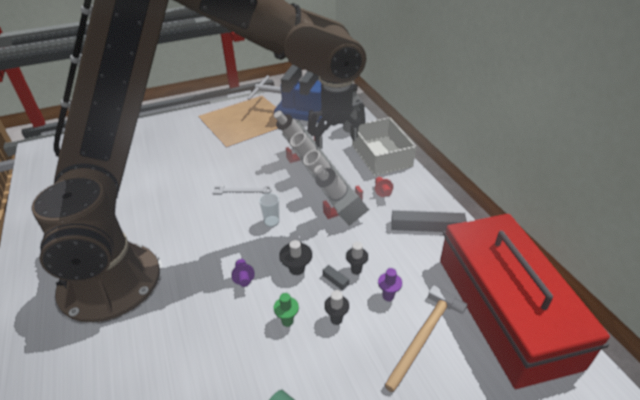

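The scene view shows header pipes 2 and 3 open, at (337,245) and (361,277), and both end pipes plugged. The side view shows the black spares at (357,258) and (337,306) and the big stopper at (296,255).

```bash
python3 - <<'E'
import cv2,numpy as np
a=cv2.imread("pics/side0.png");b=cv2.imread("pics/scene0.png");w=cv2.imread("pics/wrist0.png")
r=lambda i,x,y,ww,h,k:cv2.resize(i[y:y+h,x:x+ww],None,fx=k,fy=k,interpolation=cv2.INTER_CUBIC)
top=np.hstack([r(a,270,100,100,75,4),r(b,270,180,160,120,2.5)[:300,:400]])
bot=np.hstack([r(a,270,230,100,75*4//3,4)[:400,:400],r(w,120,0,400,400,1)])
m=np.vstack([top,bot])
cv2.imwrite("pics/m1.png",m[:600] if False else cv2.resize(m,(686,600)))
E
```

```text
(no output)
```

View pics/m1.png

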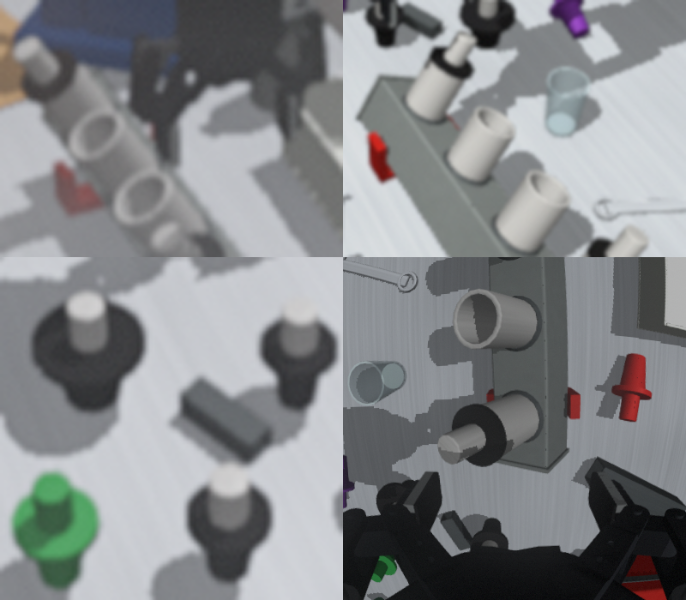

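View pics/wrist0.png

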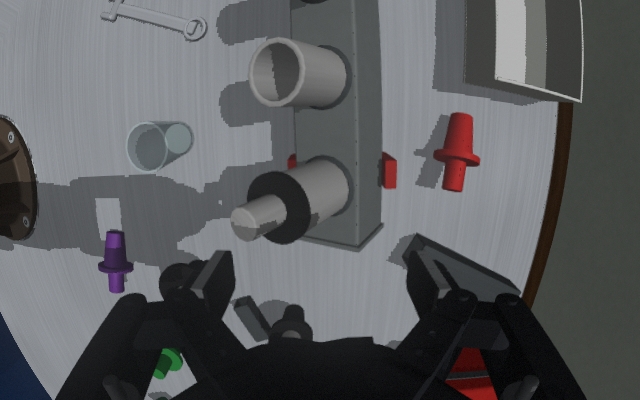

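```bash
cat > h.py <<'E'
import numpy as np
from scipy.optimize import least_squares
C=None
def cam(s):
    f=200/np.tan(np.radians(s["vertical_fov"])/2); return f,s["cx"],s["cy"],s["camera_from_world"]
def proj(s,p,fish=False):
    f,cx,cy,T=cam(s); c=T[:3,:3]@np.asarray(p)+T[:3,3]
    if fish:
        r=np.hypot(c[0],c[1]); k=f*np.arctan2(r,c[2])/max(r,1e-12)
        return np.array([cx+k*c[0],cy+k*c[1]])
    return np.array([cx+f*c[0]/c[2],cy+f*c[1]/c[2]])
def tri(obs,p0=(.6,0,.1)):   # obs: list (snap,px,fish)
    r=least_squares(lambda p:np.concatenate([proj(s,p,w)-px for s,px,w in obs]),p0)
    return r.x,r.fun
def onz(s,px,z,fish=False,p0=(.6,0)):
    r=least_squares(lambda p:proj(s,[p[0],p[1],z],fish)-px,p0); return np.r_[r.x,z]
E
python3 - <<'E'
from h import *; from bench import snapshot
S={n:snapshot(n) for n in("scene","side","wrist")}
a,b,w=S["scene"],S["side"],S["wrist"]
np.set_printoptions(precision=4,suppress=True)
print("m3",tri([(a,(364.2,267.2),0),(b,(298.3,139.9),0)]))
print("m2",tri([(a,(338.6,237.4),0),(b,(312,158),0),(w,(278,73),1)]))
print("m2b",tri([(a,(338.6,237.4),0),(b,(312,158),0)]))
print("m1 grip",tri([(a,(325,201),0),(w,(246,226),1)]))
for n,t,bo in(("A",(357.5,246.3),(356.6,272)),("B",(337,295),(337,323)),("big",(295.5,244),(297,273))):
    print(n,onz(b,t,.093),onz(b,bo,0.0))
print("A wrist",onz(w,(293,314),.093,1),"B", onz(a,(337,176),.093))
E
```

```text
m3 (array([0.5882, 0.2022, 0.1423]), array([-0.238 ,  0.0378, -0.3161, -0.0577]))
m2 (array([0.5941, 0.1006, 0.1416]), array([ 0.1816,  0.223 ,  0.2167, -0.2236, -0.0386,  0.0874]))
m2b (array([0.5936, 0.0998, 0.1415]), array([ 0.1572, -0.0172,  0.1837,  0.0233]))
m1 grip (array([ 0.5683, -0.0132,  0.1565]), array([0.6728, 0.0098, 0.1774, 0.0888]))
A [ 0.5844 -0.219   0.093 ] [ 0.5843 -0.2203  0.    ]
B [ 0.481  -0.3321  0.093 ] [ 0.478  -0.3392  0.    ]
big [ 0.4499 -0.1526  0.093 ] [ 0.4442 -0.1636  0.    ]
A wrist [ 0.5942 -0.1462  0.093 ] B [ 0.447  -0.1552  0.093 ]
```

```bash
python3 -m handwheel '[[-0.2,-0.08,-0.44,0,0,0,0],[-0.2,-0.08,-0.44,0,0,0,0],[-0.2,-0.08,-0.44,0,0,0,0],[-0.2,-0.08,-0.44,0,0,0,0],[-0.2,-0.08,-0.44,0,0,0,0]]' 40; python3 -m handwheel '[[-0.2,0,-0.03,0,0,0,0],[-0.2,0,-0.03,0,0,0,0]]'
python3 - <<'E'
from h import *; from bench import snapshot,status
import cv2
w=snapshot("wrist");a=snapshot("scene");b=snapshot("side")
im=np.hstack([w["img"][:,110:510], a["img"][140:340,240:440].repeat(2,0).repeat(2,1)])
cv2.imwrite("pics/m2.png",im[:,:,::-1])
st=status.read_state();print(st["ee_pos"],st["width"],st["time_s"])
print("purple",onz(b,(391,272),.093),"offcut",onz(b,(336,276),.02))
print(proj(w,[.584,-.219,.093],1),proj(w,[.48,-.334,.093],1))
E
```

```text
time_s: 0.72
ee_pos: [0.587, -0.2066, 0.2093]
ee_rot: [0.5, -0.5, 0.5, -0.5]
force: [0.2, -0.4, -0.6]
width: 0.0512
time_s: 0.88
ee_pos: [0.5864, -0.2255, 0.2091]
ee_rot: [0.499, -0.501, 0.501, -0.499]
force: [-0.9, -0.7, 0.9]
width: 0.0513
[ 0.5870144  -0.22112722  0.20916996] 0.05128967197915639 1.0333
purple [ 0.61949529 -0.32121941  0.093     ] offcut [ 0.52452253 -0.22691048  0.02      ]
[317.52197679 180.99607792] [223.84323275 284.24970984]
```

View pics/m2.png

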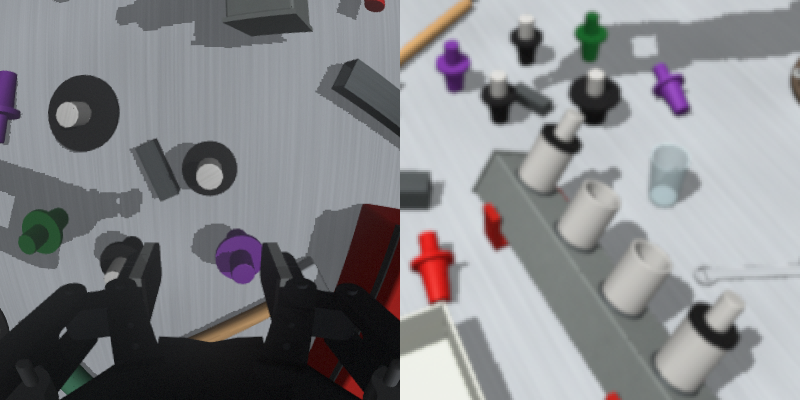

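The wrist view shows A's grip top at (319,176). In the scene crop, A's grip is at (289,179) and B's at (303.5,150).

```bash
python3 - <<'E'
from h import *; from bench import snapshot
w=snapshot("wrist");a=snapshot("scene");b=snapshot("side")
np.set_printoptions(precision=4,suppress=True)
print(tri([(w,(319,176.5),1),(a,(289,178.5),0),(b,(357.5,246.3),0)]))
print(onz(w,(319,176.5),.093,1),onz(a,(289,178.5),.093),onz(b,(357.5,246.3),.093))
print(tri([(a,(303.5,150),0),(b,(337,295),0)]),onz(a,(303.5,150),.093))
E
```

```text
(array([ 0.5859, -0.2119,  0.0874]), array([-0.019 ,  0.403 , -0.4921,  1.0084, -0.7669, -0.5702]))
[ 0.586  -0.2102  0.093 ] [ 0.5852 -0.2095  0.093 ] [ 0.5844 -0.219   0.093 ]
(array([ 0.4805, -0.3294,  0.0902]), array([-1.0731,  0.0302, -0.6923, -0.0244])) [ 0.479  -0.3244  0.093 ]
```

```bash
python3 -m handwheel '[[-0.2,-0.003,0.018,-0.1,0,0,0],[-0.2,-0.003,0.018,-0.2,0,0,0],[-0.2,-0.003,0.018,-0.27,0,0,0],[-0.2,-0.003,0.018,-0.294,0,0,0],[-0.2,-0.003,0.018,-0.294,0,0,0]]'; python3 -m handwheel '[[1,0,0,0,0,0,0],[1,0,0,0,0,0,0],[1,0,0,0,0,0,0],[1,0,0,0,0,0,0],[1,0,0,0,0,0,0]]' 60
python3 -m handwheel '[[1,0,0,0.08,0,0,0],[1,0,0,0.16,0,0,0],[1,0,0,0.24,0,0,0],[1,0,0,0.32,0,0,0],[1,0,0,0.36,0,0,0]]'
```

```text
time_s: 1.6
ee_pos: [0.5838, -0.2092, 0.0577]
ee_rot: [-0.502, 0.502, -0.496, 0.5]
force: [-0.5, 0.2, -0.9]
width: 0.0513
time_s: 2.02
ee_pos: [0.5844, -0.2094, 0.0591]
ee_rot: [0.502, -0.501, 0.497, -0.5]
force: [-0.4, -0.3, 3.3]
width: 0.0232
time_s: 2.43
ee_pos: [0.5852, -0.2098, 0.2451]
ee_rot: [-0.501, 0.499, -0.5, 0.501]
force: [0.7, -0.5, -0.5]
width: 0.0229
```

```bash
python3 -m handwheel '[[1,-0.17,0.2,0.14,0.029,-1,0.11],[1,-0.17,0.2,0.14,0.029,-1,0.11],[1,-0.17,0.2,0.14,0.029,-1,0.11],[1,-0.17,0.2,0.14,0.029,-1,0.11],[1,-0.17,0.2,0.14,0.029,-1,0.11]]' 60;python3 -m handwheel '[[1,0,0.39,0,0,0,0],[1,0,0.39,0,0,0,0],[1,0,0.39,0,0,0,0],[1,0,0.39,0,0,0,0],[1,0,0.39,0,0,0,0]]'; python3 -m handwheel '[[1,0,0.0,0,0,0,0],[1,0,0,0,0,0,0]]'
cat > fit.py <<'E'
from h import *
from bench import snapshot,status
import cv2,sys
from scipy.spatial.transform import Rotation as Ro
np.set_printoptions(precision=4,suppress=True)
st=status.read_state();R=Ro.from_quat(st["ee_rot"]);M=R.as_matrix()
print(st["ee_pos"],st["width"],st["force"]);print("app",M[:,1],"jaw",M[:,2])
E
cat > look.py <<'E'
from fit import *
w=snapshot("wrist");a=snapshot("scene")
k=sys.argv[1]
im=np.hstack([w["img"][:,110:510], a["img"][160:320,260:420].repeat(3,0).repeat(3,1)[:400,:400]])
cv2.imwrite(f"pics/{k}.png",im[:,:,::-1])
E
python3 look.py m3
```

```text
time_s: 2.85
ee_pos: [0.4963, -0.1068, 0.318]
ee_rot: [-0.363, 0.338, -0.595, 0.632]
force: [1.8, -0.7, 0.9]
width: 0.0236
time_s: 3.27
ee_pos: [0.4955, 0.0903, 0.3192]
ee_rot: [-0.362, 0.337, -0.596, 0.633]
force: [0.8, -0.8, -2.0]
width: 0.0232
time_s: 3.43
ee_pos: [0.4949, 0.0922, 0.3199]
ee_rot: [-0.362, 0.336, -0.595, 0.634]
force: [-0.3, -0.8, -0.6]
width: 0.0231
[0.4949 0.0922 0.3199] 0.023050707375078625 [-0.2873 -0.8328 -0.6187]
app [ 0.5111  0.0301 -0.859 ] jaw [0.8569 0.0601 0.512 ]
```

View pics/m3.png

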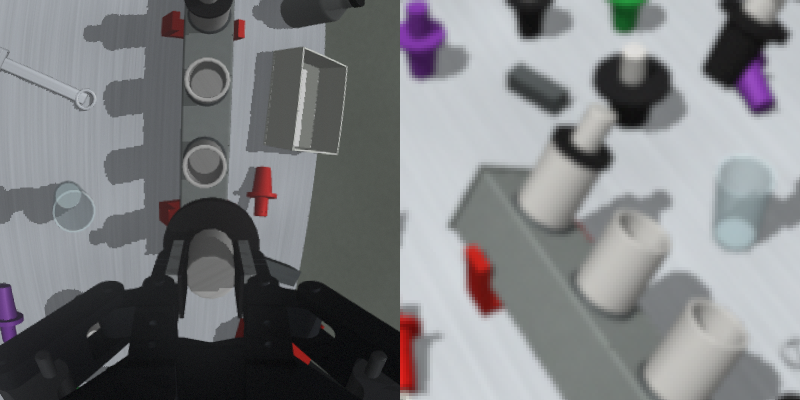

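```bash
cat > f2.py <<'E'
from fit import *
def holdoff(w,row):
    p=st["ee_pos"]; th=np.linspace(0,2*np.pi,180)
    f=lambda d:min(proj(w,p+M[:,1]*h+M[:,0]*(d+.029*np.cos(t))+M[:,2]*.029*np.sin(t),1)[1] for h in(.009,.002) for t in th)
    for d in np.arange(-.012,.013,.004): print("d",round(d,4),"row",round(f(d),1))
E
python3 - <<'E'
from f2 import *
w=snapshot("wrist");a=snapshot("scene");b=snapshot("side")
print("toolx",M[:,0]); holdoff(w,197)
m2=tri([(w,(315.5,166),1),(a,(340,237.3),0),(b,(312,158),0)]);m3=tri([(w,(317,81),1),(a,(365.3,267.7),0),(b,(298.3,139.9),0)])
print(m2,m3,np.linalg.norm(m3[0]-m2[0]))
for z in(.138,.1415,.145): print(onz(w,(315.5,166),z,1),onz(w,(317,81),z,1))
E
```

```text
[0.4954 0.09   0.3195] 0.02296288987601079 [-0.4383 -0.204  -0.469 ]
app [ 0.5108  0.0282 -0.8593] jaw [0.8574 0.0571 0.5115]
toolx [ 0.0635 -0.998   0.005 ]
d -0.012 row 166.2
d -0.008 row 173.1
d -0.004 row 179.9
d 0.0 row 186.7
d 0.004 row 193.3
d 0.008 row 199.9
d 0.012 row 206.5
(array([0.5927, 0.0998, 0.1428]), array([-0.3165, -0.289 , -0.8567, -0.4128, -0.1554, -0.2734])) (array([0.5883, 0.2015, 0.1426]), array([-0.4213, -0.7303, -1.5221, -0.754 , -0.22  , -0.0151])) 0.10179670432110208
[0.5959 0.0985 0.138 ] [0.5915 0.2013 0.138 ]
[0.5939 0.0992 0.1415] [0.5895 0.2008 0.1415]
[0.5918 0.0998 0.145 ] [0.5875 0.2004 0.145 ]
```

```bash
python3 -m handwheel '[[1,0.038,0.025,-0.073,0,0.02,-0.02],[1,0.076,0.025,-0.146,0,0.02,-0.02],[1,0.115,0.025,-0.219,0,0.02,-0.02],[1,0.115,0.025,-0.219,0,0.02,-0.02],[1,0.115,0.025,-0.219,0,0.02,-0.02]]'; python3 look.py m4
```

```text
time_s: 4.1
ee_pos: [0.5531, 0.1001, 0.2073]
ee_rot: [-0.364, 0.344, -0.598, 0.626]
force: [-1.2, -0.5, 0.3]
width: 0.0229
[0.5531 0.1001 0.2073] 0.02286206622440338 [-1.2202 -0.4564  0.2796]
app [ 0.4971  0.0201 -0.8675] jaw [0.8664 0.044  0.4975]
```

View pics/m4.png

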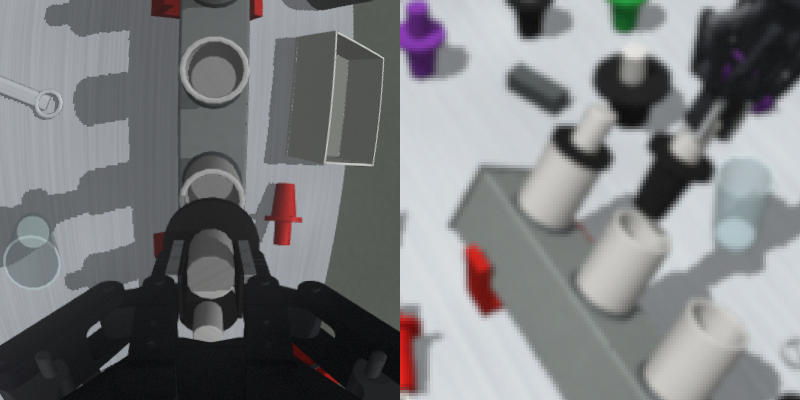

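The wrist crop has rim 2 centred at (212,195), in line with the collar at (211,235). The scene crop shows the plug tip at (650,212), pointing at the rim centre (641,234). I'll insert it partway first.

```bash
python3 -m handwheel '[[1,0.012,0.005,-0.02,0,0,0],[1,0.024,0.006,-0.04,0,0,0],[1,0.036,0.006,-0.06,0,0,0],[1,0.045,0.006,-0.078,0,0,0],[1,0.045,0.006,-0.078,0,0,0]]'; python3 -m handwheel '[[1,0.006,0,-0.0104,0,0,0],[1,0.012,0,-0.0208,0,0,0],[1,0.012,0,-0.0208,0,0,0]]';  python3 look.py m5
```

```text
time_s: 4.62
ee_pos: [0.576, 0.1036, 0.1701]
ee_rot: [-0.363, 0.343, -0.598, 0.627]
force: [-0.5, 0.6, -2.0]
width: 0.0235
time_s: 4.87
ee_pos: [0.5821, 0.1036, 0.1586]
ee_rot: [-0.363, 0.343, -0.598, 0.627]
force: [-1.1, 1.9, -2.1]
width: 0.0234
[0.5821 0.1036 0.1586] 0.023435550541175944 [-1.0585  1.8743 -2.0929]
app [ 0.4998  0.0208 -0.8659] jaw [0.8647 0.0447 0.5002]
```

View pics/m5.png

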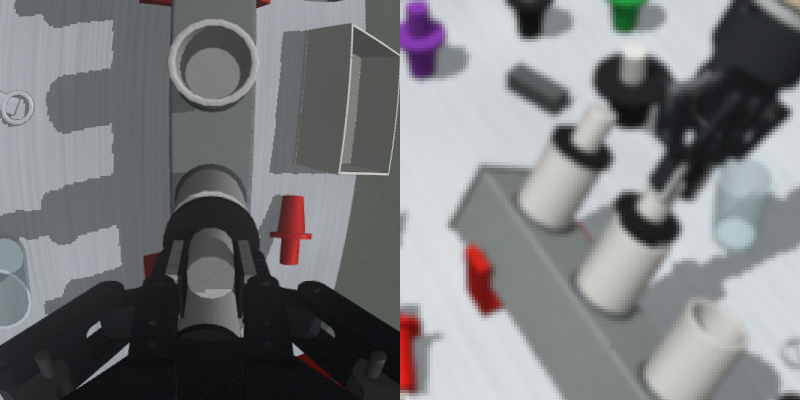

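```bash
python3 -m handwheel '[[1,0.005,0.002,-0.008,0,0,0],[1,0.009,0.002,-0.0155,0,0,0],[1,0.009,0.002,-0.0155,0,0,0]]'; python3 -m handwheel '[[1,0.003,0,-0.005,0,0,0],[1,0.003,0,-0.005,0,0,0]]'
```

```text
time_s: 5.22
ee_pos: [0.5865, 0.1056, 0.1523]
ee_rot: [-0.363, 0.343, -0.598, 0.627]
force: [-7.1, 8.1, 10.4]
width: 0.0231
time_s: 5.38
ee_pos: [0.5878, 0.1066, 0.1511]
ee_rot: [-0.362, 0.342, -0.598, 0.628]
force: [-11.6, 13.8, 13.4]
width: 0.023
```

```bash
python3 -m handwheel '[[1,0,0.005,0,0,0,0],[1,0,0.005,0,0,0,0]]'; python3 -m handwheel '[[1,0.002,0.003,-0.003,0,0,0],[1,0.002,0.003,-0.003,0,0,0]]'; python3 look.py m6;  python3 - <<'E'
import cv2,numpy as np
from bench import snapshot
b=snapshot("side")["img"];a=snapshot("scene")["img"]
r=lambda i,x,y:cv2.resize(i[y:y+80,x:x+80],None,fx=5,fy=5,interpolation=cv2.INTER_CUBIC)
cv2.imwrite("pics/m6.png",np.hstack([r(b,270,110),r(a,300,190)])[:,:,::-1])
E
```

```text
time_s: 5.55
ee_pos: [0.5879, 0.1094, 0.1516]
ee_rot: [-0.362, 0.341, -0.598, 0.629]
force: [-4.0, -1.8, 3.9]
width: 0.0231
time_s: 5.72
ee_pos: [0.5883, 0.1094, 0.1513]
ee_rot: [-0.362, 0.341, -0.599, 0.628]
force: [-19.1, -18.4, 24.7]
width: 0.0233
[0.5883 0.1094 0.1513] 0.023347206686209657 [-19.0748 -18.4246  24.6871]
app [ 0.5048  0.0214 -0.863 ] jaw [0.8617 0.046  0.5053]
```

View pics/m6.png

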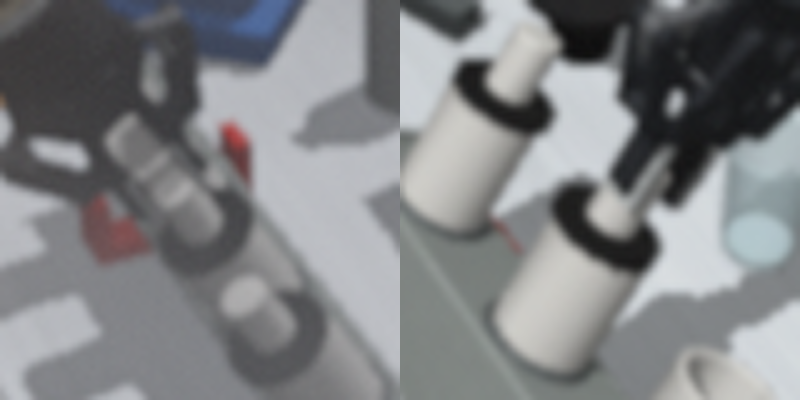

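```bash
python3 -m handwheel '[[1,0,-0.002,0.001,0,0,0],[1,0,-0.002,0.001,0,0,0]]'; python3 -m handwheel '[[-0.2,0,0,0,0,0,0],[-0.2,0,0,0,0,0,0],[-0.2,0,0,0,0,0,0],[-0.2,0,0,0,0,0,0],[-0.2,0,0,0,0,0,0]]';  python3 -m handwheel '[[-0.2,-0.035,0,0.06,0,0,0],[-0.2,-0.07,0,0.12,0,0,0],[-0.2,-0.1,0,0.18,0,0,0],[-0.2,-0.13,0,0.24,0,0,0],[-0.2,-0.13,0,0.26,0,0,0]]'; python3 - <<'E'
import cv2,numpy as np
from bench import snapshot
b=snapshot("side")["img"];a=snapshot("scene")["img"]
r=lambda i,x,y:cv2.resize(i[y:y+80,x:x+80],None,fx=5,fy=5,interpolation=cv2.INTER_CUBIC)
cv2.imwrite("pics/m7.png",np.hstack([r(b,270,110),r(a,300,190)])[:,:,::-1])
E
```

```text
time_s: 6.08
ee_pos: [0.588, 0.1078, 0.1516]
ee_rot: [-0.362, 0.342, -0.599, 0.628]
force: [-3.9, 4.1, -0.2]
width: 0.0229
time_s: 6.5
ee_pos: [0.5881, 0.1079, 0.1516]
ee_rot: [-0.362, 0.341, -0.599, 0.628]
force: [-0.2, -0.7, -0.5]
width: 0.0515
time_s: 6.92
ee_pos: [0.522, 0.1081, 0.2858]
ee_rot: [-0.36, 0.34, -0.599, 0.629]
force: [0.2, 0.3, 0.8]
width: 0.0511
```

View pics/m7.png

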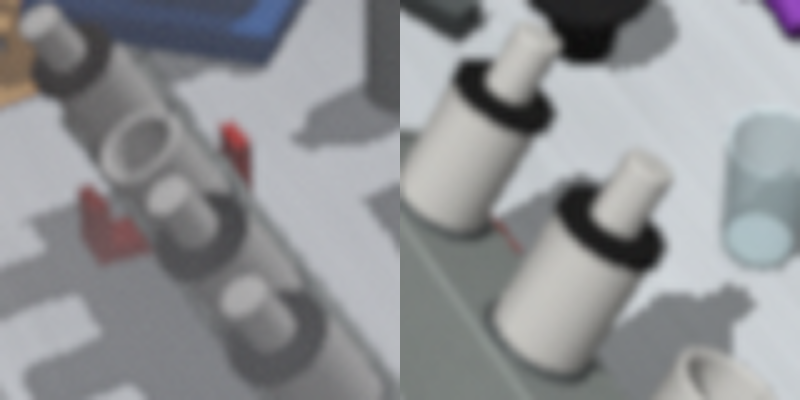

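Stopper 1 is seated in pipe 2, with its collar on the rim and parallel to its neighbour. Next is stopper B.

```bash
python3 - <<'E'
from fit import *
b=snapshot("side")
print("green",onz(b,(285.5,296),.093), onz(b,(287,323),0))
R0=Ro.from_quat([-0.5,0.5,-0.5,0.5])
print("turn/30",(R0*R.inv()).as_rotvec(degrees=True)/30)
print("to above B /0.5",(np.array([.4805,-.330,.215])-st["ee_pos"])/.5)
E
```

```text
[0.5236 0.1081 0.2842] 0.051270162609991364 [ 0.3767  0.372  -0.4791]
app [ 0.5088  0.0217 -0.8606] jaw [0.8594 0.0453 0.5093]
green [ 0.3772 -0.2906  0.093 ] [ 0.3725 -0.2943  0.    ]
turn/30 [-0.0173  1.0205 -0.0956]
to above B /0.5 [-0.0862 -0.8761 -0.1384]
```

```bash
python3 -m handwheel '[[-0.2,-0.04,-0.42,0.03,-0.017,1,-0.096],[-0.2,-0.04,-0.42,0.03,-0.017,1,-0.096],[-0.2,-0.04,-0.42,0.03,-0.017,1,-0.096],[-0.2,-0.04,-0.42,0.03,-0.017,1,-0.096],[-0.2,-0.04,-0.42,0.03,-0.017,1,-0.096]]'; python3 -m handwheel '[[-0.2,-0.04,-0.45,-0.16,0,0.02,0],[-0.2,-0.04,-0.45,-0.16,0,0.02,0],[-0.2,-0.04,-0.45,-0.16,0,0.02,0],[-0.2,-0.04,-0.45,-0.16,0,0.02,0],[-0.2,-0.04,-0.45,-0.16,0,0.02,0]]';  python3 -m handwheel '[[-0.2,0,-0.02,0,0,0,0],[-0.2,0,-0.02,0,0,0,0],[-0.2,0,-0.02,0,0,0,0]]'
python3 - <<'E'
from fit import *
w=snapshot("wrist")
p=proj(w,[.4805,-.33,.093],1); print("pred",p)
x,y=p.astype(int); c=w["img"][y-50:y+50,x-50:x+50]
g=cv2.inRange(cv2.cvtColor(c,cv2.COLOR_RGB2GRAY),0,75)   # dark collar
n,l,s,ce=cv2.connectedComponentsWithStats(g)
for i in range(1,n):
    if s[i,4]>60: print("dark",s[i],ce[i]+[x-50,y-50])
cv2.imwrite("pics/m8.png",cv2.resize(c,None,fx=5,fy=5)[:,:,::-1])
E
```

```text
time_s: 7.48
ee_pos: [0.5047, -0.1015, 0.2954]
ee_rot: [-0.5, 0.501, -0.5, 0.5]
force: [1.3, 1.2, -0.3]
width: 0.0514
time_s: 7.9
ee_pos: [0.4866, -0.2965, 0.2239]
ee_rot: [-0.502, 0.505, -0.496, 0.497]
force: [0.9, 0.1, 0.5]
width: 0.0511
time_s: 8.15
ee_pos: [0.4863, -0.3065, 0.2221]
ee_rot: [-0.502, 0.506, -0.496, 0.496]
force: [0.0, 0.8, 0.0]
width: 0.0514
[ 0.4863 -0.3065  0.2221] 0.05140560755372324 [0.0187 0.8261 0.0419]
app [-0.0161  0.0047 -0.9999] jaw [ 0.9999 -0.0031 -0.0161]
pred [316.3738 207.9114]
dark [  25   15   53   50 1471] [316.8946 193.085 ]
```

View pics/m8.png

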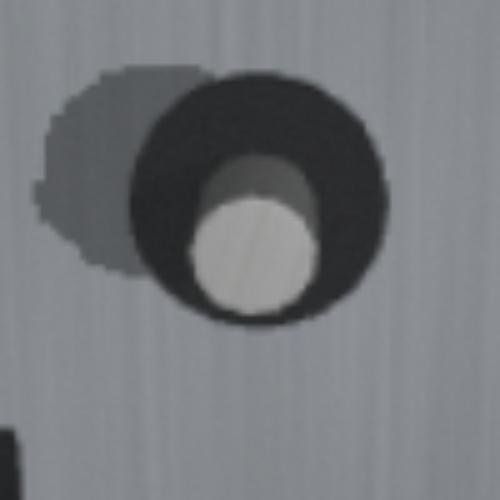

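```bash
python3 - <<'E'
from fit import *
w=snapshot("wrist")
p1=onz(w,(316.9,208),.093,1);p2=onz(w,(317.6,197.1),.057,1);print(p1,p2)
print("shift/.5",(np.array([(p1[0]+p2[0])/2,(p1[1]+p2[1])/2-.001,.0605])-st["ee_pos"])/.5)
print("turn/30",(Ro.from_quat([-0.5,0.5,-0.5,0.5])*R.inv()).as_rotvec(degrees=True)/30)
E
```

```text
[ 0.4867 -0.3058  0.223 ] 0.05168616763651874 [-0.3255  0.0844  0.8698]
app [-0.0151  0.0039 -0.9999] jaw [ 0.9999 -0.0018 -0.0151]
[ 0.4815 -0.3297  0.093 ] [ 0.4814 -0.3289  0.057 ]
shift/.5 [-0.0105 -0.0491 -0.3249]
turn/30 [-0.0075 -0.0288  0.0035]
```

```bash
python3 -m handwheel '[[-0.2,-0.0105,-0.05,-0.08,-0.007,-0.029,0],[-0.2,-0.0105,-0.05,-0.16,-0.007,-0.029,0],[-0.2,-0.0105,-0.05,-0.24,-0.007,-0.029,0],[-0.2,-0.0105,-0.05,-0.29,-0.007,-0.029,0],[-0.2,-0.0105,-0.05,-0.32,-0.007,-0.029,0]]'; python3 -m handwheel '[[-0.2,0,0,0,0,0,0]]'; python3 fit.py
```

```text
time_s: 8.67
ee_pos: [0.4811, -0.3281, 0.0608]
ee_rot: [-0.5, 0.501, -0.499, 0.5]
force: [-0.8, 0.4, 0.5]
width: 0.0514
time_s: 8.75
ee_pos: [0.4807, -0.3262, 0.0585]
ee_rot: [-0.501, 0.502, -0.497, 0.501]
force: [-0.8, 0.5, 0.7]
width: 0.051
[ 0.4807 -0.3262  0.0585] 0.0510129155720507 [-0.8436  0.475   0.6643]
app [-0.0045  0.0044 -1.    ] jaw [ 1.      0.0023 -0.0045]
```

```bash
python3 -m handwheel '[[-0.2,0.001,-0.008,0.003,0,0,0],[-0.2,0.001,-0.008,0.003,0,0,0],[-0.2,0.001,-0.008,0.003,0,0,0]]';python3 -m handwheel '[[1,0,0,0,0,0,0],[1,0,0,0,0,0,0],[1,0,0,0,0,0,0],[1,0,0,0,0,0,0],[1,0,0,0,0,0,0]]' 60; python3 -m handwheel '[[1,0,0,0.08,0,0,0],[1,0,0,0.16,0,0,0],[1,0,0,0.24,0,0,0],[1,0,0,0.32,0,0,0],[1,0,0,0.42,0,0,0]]'
python3 - <<'E'
from fit import *
# target above mouth 3: seated TCP for pipe 2 had ~8 mm tool-x hold offset
u=np.array([-np.sin(np.radians(2.5)),np.cos(np.radians(2.5)),0])
n=-np.array([.5048,.0214,-.863])
for off in (0,.008): print("seat3",np.array([.588,.1078-.008+off,.1516])+.104*u)
Rt=Ro.from_quat([-0.362,0.341,-0.599,0.628]);print("turn/30",(Rt*R.inv()).as_rotvec(degrees=True)/30)
print("to pre(130mm)/.5",(np.array([.588,.0998,.1516])+.104*u+.13*n-st["ee_pos"])/.5)
E
```

```text
time_s: 9.0
ee_pos: [0.4821, -0.3303, 0.0616]
ee_rot: [-0.501, 0.501, -0.498, 0.501]
force: [0.2, 0.2, 0.0]
width: 0.0512
time_s: 9.42
ee_pos: [0.4826, -0.3308, 0.0631]
ee_rot: [-0.501, 0.5, -0.499, 0.501]
force: [-0.8, 0.3, 9.4]
width: 0.0227
time_s: 9.83
ee_pos: [0.482, -0.3304, 0.2669]
ee_rot: [-0.501, 0.5, -0.499, 0.501]
force: [0.4, -0.2, -1.4]
width: 0.0225
[ 0.482  -0.3304  0.2669] 0.022546992272911112 [ 0.4433 -0.196  -1.3805]
app [-0.0009  0.0011 -1.    ] jaw [ 1.      0.0028 -0.0009]
seat3 [0.5835 0.2037 0.1516]
seat3 [0.5835 0.2117 0.1516]
turn/30 [ 0.0149 -1.0141  0.0908]
to pre(130mm)/.5 [ 0.0716  1.0626 -0.0062]
```

```bash
python3 -m handwheel '[[1,-0.02,0.4,0.08,0.015,-1,0.09],[1,-0.02,0.4,0.08,0.015,-1,0.09],[1,-0.02,0.4,0.08,0.015,-1,0.09],[1,-0.02,0.4,0.08,0.015,-1,0.09],[1,-0.02,0.4,0.08,0.015,-1,0.09]]'; python3 -m handwheel '[[1,0.04,0.42,0.03,0,0,0],[1,0.04,0.42,0.03,0,0,0],[1,0.04,0.42,0.03,0,0,0],[1,0.04,0.42,0.03,0,0,0],[1,0.04,0.42,0.03,0,0,0]]'; python3 -m handwheel '[[1,0.02,0.25,0,0,0,0],[1,0.02,0.25,0,0,0,0],[1,0.02,0.25,0,0,0,0],[1,0.02,0.25,0,0,0,0]]'
python3 - <<'E'
from f2 import *
w=snapshot("wrist"); holdoff(w,0)
Rt=Ro.from_quat([-0.362,0.341,-0.599,0.628]);print("turn/30",(Rt*R.inv()).as_rotvec(degrees=True)/30)
n=-np.array([.5048,.0214,-.863])
print("to pre(85mm)/.5",(np.array([.5835,.2037,.1516])+.085*n-st["ee_pos"])/.5)
cv2.imwrite("pics/m9.png",w["img"][:,:,::-1])
g=cv2.cvtColor(w["img"],cv2.COLOR_RGB2GRAY); print([(r,int(g[r,320])) for r in range(160,216,2)])
print("m3 px",proj(w,[.5885,.2035,.142],1))
E
```

```text
time_s: 10.25
ee_pos: [0.4693, -0.1278, 0.3067]
ee_rot: [-0.362, 0.342, -0.598, 0.628]
force: [1.5, -0.5, -1.2]
width: 0.0226
time_s: 10.67
ee_pos: [0.4878, 0.0725, 0.3217]
ee_rot: [-0.362, 0.341, -0.599, 0.628]
force: [1.2, -1.2, -2.0]
width: 0.0225
time_s: 11.0
ee_pos: [0.4973, 0.2031, 0.3221]
ee_rot: [-0.361, 0.341, -0.597, 0.63]
force: [-0.8, -0.3, -2.0]
width: 0.0223
[0.4973 0.2031 0.3221] 0.022284471345676043 [-0.7793 -0.3101 -2.0203]
app [ 0.5059  0.0252 -0.8622] jaw [0.8609 0.0482 0.5065]
d -0.012 row 166.2
d -0.008 row 173.1
d -0.004 row 179.9
d 0.0 row 186.7
d 0.004 row 193.3
d 0.008 row 199.9
d 0.012 row 206.5
turn/30 [-0.0052  0.0017 -0.0077]
to pre(85mm)/.5 [ 0.0866 -0.0025 -0.1942]
[(160, 116), (162, 115), (164, 114), (166, 117), (168, 115), (170, 115), (172, 114), (174, 98), (176, 68), (178, 70), (180, 69), (182, 67), (184, 64), (186, 32), (188, 37), (190, 38), (192, 38), (194, 35), (196, 36), (198, 37), (200, 35), (202, 36), (204, 36), (206, 36), (208, 35), (210, 36), (212, 36), (214, 35)]
m3 px [310.0217 172.8039]
```

```bash
python3 -m handwheel '[[1,0.03,0,-0.065,-0.005,0,-0.008],[1,0.06,0,-0.13,-0.005,0,-0.008],[1,0.087,0,-0.194,-0.005,0,-0.008],[1,0.087,0,-0.194,-0.005,0,-0.008],[1,0.087,0,-0.194,-0.005,0,-0.008]]'; python3 - <<'E'
from fit import *
w=snapshot("wrist");a=snapshot("scene")["img"];b=snapshot("side")["img"]
n=-np.array([.5048,.0214,-.863])
print("to 20mm/.5",(np.array([.5835,.2047,.1516])+.02*n-st["ee_pos"])/.5)
r=lambda i,x,y:cv2.resize(i[y:y+80,x:x+80],None,fx=5,fy=5,interpolation=cv2.INTER_CUBIC)
cv2.imwrite("pics/m10.png",np.hstack([r(a,330,210),w["img"][:,110:510]])[:,:,::-1])
E
```

```text
time_s: 11.47
ee_pos: [0.5403, 0.1998, 0.2234]
ee_rot: [-0.364, 0.342, -0.599, 0.626]
force: [-0.4, -0.2, -1.7]
width: 0.0228
[0.5403 0.1998 0.2234] 0.022787157817107464 [-0.3908 -0.245  -1.7064]
app [ 0.5017  0.018  -0.8648] jaw [0.8636 0.0466 0.502 ]
to 20mm/.5 [ 0.0663  0.0089 -0.1092]
```

View pics/m10.png

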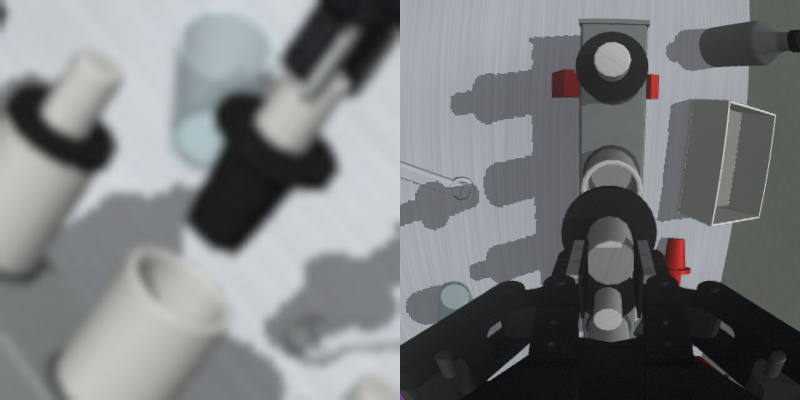

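```bash
python3 -m handwheel '[[1,0.004,0.012,-0.004,0,0,0],[1,0.016,0.01,-0.025,0,0,0],[1,0.032,0.01,-0.053,0,0,0],[1,0.05,0.01,-0.08,0,0,0],[1,0.05,0.01,-0.08,0,0,0]]'; python3 - <<'E'
from fit import *
n=-np.array([.5048,.0214,-.863])
print("to 15mm/.5",(np.array([.5835,.2047,.1516])+.015*n-st["ee_pos"])/.5)
E
```

```text
time_s: 12.03
ee_pos: [0.5663, 0.2058, 0.1847]
ee_rot: [-0.362, 0.341, -0.599, 0.628]
force: [-0.8, -0.5, -1.3]
width: 0.0222
[0.5663 0.2058 0.1847] 0.02223373463286899 [-0.7977 -0.5224 -1.3254]
app [ 0.5054  0.0199 -0.8627] jaw [0.8614 0.0467 0.5057]
to 15mm/.5 [ 0.0193 -0.0029 -0.0402]
```

```bash
python3 -m handwheel '[[1,0.01,-0.001,-0.02,0,0,0],[1,0.019,-0.002,-0.04,0,0,0],[1,0.019,-0.002,-0.04,0,0,0]]'; python3 -m handwheel '[[1,0.006,0,-0.01,0,0,0],[1,0.006,0,-0.01,0,0,0]]'; python3 -m handwheel '[[1,0.004,0,-0.007,0,0,0],[1,0.004,0,-0.007,0,0,0]]'
```

```text
time_s: 12.28
ee_pos: [0.5757, 0.2047, 0.1636]
ee_rot: [-0.363, 0.341, -0.599, 0.627]
force: [-0.1, 0.4, -1.8]
width: 0.0228
time_s: 12.45
ee_pos: [0.5788, 0.2047, 0.1585]
ee_rot: [-0.363, 0.341, -0.599, 0.627]
force: [-0.6, -0.2, -2.1]
width: 0.0229
time_s: 12.62
ee_pos: [0.5807, 0.2049, 0.1555]
ee_rot: [-0.363, 0.341, -0.599, 0.628]
force: [-3.3, -0.6, 2.1]
width: 0.0224
```

```bash
python3 -m handwheel '[[1,0.003,0,-0.005,0,0,0],[1,0.003,0,-0.005,0,0,0]]'; python3 -m handwheel '[[1,0.002,0,-0.003,0,0,0],[1,0.002,0,-0.003,0,0,0]]'
```

```text
time_s: 12.78
ee_pos: [0.5808, 0.205, 0.1549]
ee_rot: [-0.362, 0.34, -0.599, 0.628]
force: [-25.6, -1.8, 22.5]
width: 0.023
time_s: 12.95
ee_pos: [0.5808, 0.205, 0.155]
ee_rot: [-0.362, 0.34, -0.599, 0.628]
force: [-18.8, -2.0, 17.9]
width: 0.0226
```

Firm axial stop with almost no sideways force. The height matches the higher grip, so it's seated; I'll ease off and release.

```bash
python3 -m handwheel '[[1,-0.001,0,0.001,0,0,0],[1,-0.002,0,0.001,0,0,0]]'; python3 -m handwheel '[[-0.2,0,0,0,0,0,0],[-0.2,0,0,0,0,0,0],[-0.2,0,0,0,0,0,0],[-0.2,0,0,0,0,0,0],[-0.2,0,0,0,0,0,0]]';  python3 -m handwheel '[[-0.2,-0.035,0,0.06,0,0,0],[-0.2,-0.07,0,0.12,0,0,0],[-0.2,-0.1,0,0.18,0,0,0],[-0.2,-0.13,0,0.24,0,0,0],[-0.2,-0.16,0,0.3,0,0,0]]';  python3 -m handwheel '[[-0.2,-0.1,-0.3,0.05,0,0,0],[-0.2,-0.1,-0.3,0.05,0,0,0],[-0.2,-0.1,-0.3,0.05,0,0,0],[-0.2,-0.1,-0.3,0.05,0,0,0],[-0.2,-0.1,-0.3,0.05,0,0,0]]'
python3 - <<'E'
from fit import *
from scipy.optimize import minimize
a=snapshot("scene");b=snapshot("side")
u=np.array([-.0436,.999,0]);n=np.array([-.5,-.022,.866]);m2=np.array([.5932,.0996,.142])
e2=np.cross(n,u)
th=np.linspace(0,2*np.pi,40)
def masks(s,base,ax):   # dark collar vs bright grip: predicted silhouettes
    u_=u-ax*(u@ax);u_/=np.linalg.norm(u_);e=np.cross(ax,u_)
    def hull(r,z0,z1):
        P=[proj(s,base+ax*z+r*(np.cos(t)*u_+np.sin(t)*e)) for z in(z0,z1) for t in th]
        m=np.zeros((1600,2560),np.uint8);cv2.fillConvexPoly(m,cv2.convexHull((np.array(P)*4+1.5).round().astype(np.int32)),1);return m
    g=hull(.013,.057,.093)>0;c=(hull(.029,.05,.057)>0)&~g
    ring=(hull(.037,.05,.057)>0)&(~c)&(~g)
    return g,c,ring
ims=[(s,cv2.resize(cv2.cvtColor(s["img"],cv2.COLOR_RGB2GRAY),(2560,1600),interpolation=cv2.INTER_LINEAR).astype(float)) for s in(a,b)]
def cost(x,i):
    ax=n+x[3]*u+x[4]*e2;ax/=np.linalg.norm(ax)
    base=m2+u*.104*(i-2)+u*x[0]+e2*x[1]+n*(x[2]-.05)
    t=0
    for s,im in ims:
        g,c,r=masks(s,base,ax); t+=im[c].mean()-.5*im[g].mean()-.5*im[r].mean()
    return t
for i in(1,2,3,4):
    x0=np.zeros(5);S=np.vstack([x0,*[x0+np.eye(5)[k]*(.004 if k<3 else .05) for k in range(5)]])
    r=minimize(cost,x0,args=(i,),method="Nelder-Mead",options=dict(initial_simplex=S,maxiter=110,xatol=2e-4,fatol=.05))
    print(i,"row,perp,out mm",r.x[:3]*1000,"tilt deg",np.degrees(r.x[3:]),r.fun)
E
```

```text
time_s: 13.12
ee_pos: [0.5798, 0.2052, 0.1565]
ee_rot: [-0.362, 0.339, -0.599, 0.628]
force: [0.6, -0.5, -0.9]
width: 0.0226
time_s: 13.53
ee_pos: [0.5799, 0.2052, 0.1564]
ee_rot: [-0.362, 0.339, -0.599, 0.628]
force: [-0.1, -0.2, 0.5]
width: 0.051
time_s: 13.95
ee_pos: [0.4989, 0.2051, 0.3077]
ee_rot: [-0.362, 0.339, -0.599, 0.628]
force: [0.8, -0.1, 0.3]
width: 0.0512
time_s: 14.37
ee_pos: [0.4477, 0.0507, 0.3341]
ee_rot: [-0.361, 0.339, -0.601, 0.628]
force: [0.5, -0.1, 0.7]
width: 0.0513
[0.4477 0.0507 0.3341] 0.05132857569993292 [ 0.5356 -0.1321  0.701 ]
app [ 0.5101  0.017  -0.8599] jaw [0.8588 0.046  0.5103]
1 row,perp,out mm [2.9602 1.893  5.5128] tilt deg [-0.465  1.098] -143.45458387798698
2 row,perp,out mm [0.5037 1.3167 5.721 ] tilt deg [0.3757 0.4086] -148.29956258950375
3 row,perp,out mm [2.3227 1.3806 5.4128] tilt deg [-0.2812 -0.3189] -149.37140137264208
4 row,perp,out mm [ 3.7949 -2.6021  4.3372] tilt deg [-1.1866  2.5687] -149.2479444873651
```

```bash
python3 -c "
from bench import ticket
print(ticket.sign_off())"
```

```text
the job is handed in; nothing more can be done
None
```

I seated the two black spare stoppers in the two open middle pipes, let go of both, backed the gripper clear and handed the job in. That took about 14 s of the 64 s allowed.

- **First stopper (pipe 2):** It went in with some sideways contact, so I re-centred it and pressed it home at about 30 N. The pictures after release show its collar on the rim, parallel to its neighbour.
- **Second stopper (pipe 3):** It met a firm stop at about 32 N along the bore. The tool stopped about 4 mm higher than on pipe 2, which matches how much higher I had gripped this stopper.
- **Final check:** I fitted a stopper model to each of the four in the scene and side cameras after release. Stoppers 1, 2 and 3 stand out the same amount within 0.4 mm, and their tilts stay within about 1 degree.
- **What disagreed:** The fit for pipe 4's stopper, which I never approached, was off by about 1 mm in height and 2.6 degrees in tilt. The fit also carries an offset of about 5.5 mm that all four share apart from that 1 mm, so it only compares the stoppers with each other. The gripper lifted about 1.8 mm while easing off before release on pipe 3, but the fit shows no leftover gap.
- **Not checked:** I had used all 12 picture views by then, so I did not look at pipe 3 by eye after release. I also did not re-measure the bench items at the end. No unexpected contact force showed in the readings.

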